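# Run the crucible plate out for the furnace fork and hold it

## Task

The furnace fork has to get in under the loaded crucible plate: without lifting the plate off its stand, first bring its long side flush against the stand's guide rail, then slide it outward along the rail until the line scored across it lies at the stand's outward edge. Run out that far the plate would tip, so finish while still holding it (do not let go), level and resting on the stand, with all six crucibles still standing on its front part ahead of the line; leave the loose crucible lid and the timer alone.

Things in the scene. Friction and masses are not known exactly. Their poses are not given: they have to be found in the camera images.
- stand: loading stand: low table of bent bright sheet steel, fixed on the bench; top 200 mm long (its x) x 145 mm wide (its y), 70 mm above the bench. Origin: on the bench under the middle of the top. Its x axis is level and points outward, the way the plate is to slide (roughly to the robot's left); z up. The outward edge is at x = +100 mm
- stand_edge (a point): middle of the stand's outward top edge (stand frame: x = 100, y = 0, z = 70 mm)
- rail_face (a point): middle of the inner face of the guide rail, at its foot (stand frame: x = 0, y = -64.5, z = 70 mm). The rail, 8 mm thick, stands 16 mm above the stand's top along the whole side away from the robot, parallel to the stand's x axis; its inner face looks to the stand's +y. With the plate flush on it the plate's centre line is 50 mm from this face
- plate: loose dark steel plate 250 (its x) x 100 (its y) x 4 mm, about 0.4 kg, slides easily, flat on the stand, 5 to 35 mm off the rail, up to 6 degrees askew, front edge 10 to 40 mm out over the outward edge. Origin: middle of the underside; x points to the front (outward) end with a low lip; z up. Six crucibles on the front half, grip bar at the rear. Tips if run out over about 115 mm and not held
- plate_line (a point): the middle of the bright straight line scored right across the plate's upper face, 145 mm behind its front edge (plate frame: x = -20, y = 0, z = 4 mm). Behind the last crucibles and ahead of the grip bar
- plate_grip (a point): the centre of the grip bar, a bright steel bar on two posts standing on the rear end of the plate: 66 mm long along the plate's x axis, 10 mm wide (along the plate's y; pinch it across this), 13 mm high, its centre 30.5 mm above the plate's upper face (plate frame: x = -85, y = 0, z = 34.5 mm). The gap under the bar is 24 mm high
- lid_a: bystander: round white porcelain crucible lid with a knob, lying on the bench beyond the stand on the left, 40 mm wide, 14 mm high. Origin: centre of its underside. (Other things that lie about and are not touched: the furnace fork, 360 x 80 x 20 mm, between the robot and the stand; tongs and a mouse to the right; a dish and a brush)
- timer: bystander: grey bench timer lying flat, 62 x 66 x 19 mm, left of the stand. Origin: centre of its underside. (Beside it, a fixed black computer tower, 390 mm tall, fills about x > 0.43, 0.33 < y < 0.60 in the world frame: keep the arm out of it; the monitor stands at x > 0.73)
- pot_1: a white porcelain crucible standing on the plate, 37 mm across the rim, 24 mm across the foot, 28 mm high, about 22 g; at the start near x = 97, y = -24 mm in the plate's frame. Origin: centre of its underside
- pot_2: a white porcelain crucible standing on the plate, 37 mm across the rim, 24 mm across the foot, 28 mm high, about 22 g; at the start near x = 97, y = 24 mm in the plate's frame. Origin: centre of its underside
- pot_3: a white porcelain crucible standing on the plate, 37 mm across the rim, 24 mm across the foot, 28 mm high, about 22 g; at the start near x = 52, y = -24 mm in the plate's frame. Origin: centre of its underside
- pot_4: a white porcelain crucible standing on the plate, 37 mm across the rim, 24 mm across the foot, 28 mm high, about 22 g; at the start near x = 52, y = 24 mm in the plate's frame. Origin: centre of its underside
- pot_5: a white porcelain crucible standing on the plate, 37 mm across the rim, 24 mm across the foot, 28 mm high, about 22 g; at the start near x = 7, y = -24 mm in the plate's frame. Origin: centre of its underside
- pot_6: a white porcelain crucible standing on the plate, 37 mm across the rim, 24 mm across the foot, 28 mm high, about 22 g; at the start near x = 7, y = 24 mm in the plate's frame. Origin: centre of its underside
Things that resemble listed ones, but are neither listed nor needed, are in the scene too. Leave any green or purple look-alike of the pot_5 alone.

How it is judged:
By the outcome, as a careful person would: the job done as asked, in the order asked, and still so for the second after the job is handed in, while the arm keeps its last pose, push and grip.
It also fails if it takes over 38 s, if anything falls off the work surface, if the arm or the gripper's body presses on something with over 40 N, if the wrist force passes 120 N, or if a joint passes its speed limit or range.

## Robot

A 6-joint arm with a two-finger parallel gripper is mounted at the origin on a cart in front of the work surface, level with it; the furniture and walls round the work are solid. World frame = base frame: x ahead of the robot, y to its left, z up, the work surface at z = 0. Lengths are in mm, angles in rad, forces in N, time in s.
With the tool pointing down it reaches from about 275 to 750 mm from the base axis. Payload 10.2 kg.
Tool frame: the origin (TCP) lies at the very end of the fingers, on their centre line; the grasp point (between the pads) lies 19 mm behind it (grasp_offset is the distance from the TCP to the grasp point, in mm); z points along the fingers, y is the direction in which the jaws open and shut (so a half turn about z gives the same grasp; the last joint's range is limited). The gripper opens to 88 mm and grips with 3 to 60 N. Pads are 18 mm wide; open, the fingers measure 123 mm over their backs; the gripper's body (75 mm by 187 mm) begins 45 mm behind the grasp point.
Start: joints at [-1.482, 0.313, 1.498, -0, 1.331, -0.223], TCP at [161.043, -499.696, 238.72] pointing down, gripper open.
Joint ranges: [-2.94, 2.94], [-0.97, 2.17], [0.19, 2.56], [-1.23, 4.37], [0.02, 3.11], [-2.88, 2.88]. Speed limits (rad/s): [2.39, 2.39, 3.01, 3.14, 3.14, 3.14].

## Interface

Orientations are given as a unit quaternion [w, x, y, z].
In Python, from bench import * gives the robot as it stands.
- The arm moves only by the tool arm_command, never from a script. Its argument "motion" is text: rows parted by semicolons, each of 6 numbers parted by spaces: the shift along the tool's x, y, z in mm, then the turn, a rotation vector about the tool's x, y, z in degrees. In form: dx dy dz ax ay az; .... A call has 1 to 20 rows; each row is the pose to reach, as a shift and turn from the pose commanded when the call began, along the tool's axes at that moment; what a row does not reach only later rows make up. A row lasts 1/10 s, in which the tool goes at most 50 mm and 8.59 degrees, less where a joint would pass 70% of its speed; a pose out of reach is approached as far as the arm can. A call with a gripper value outside its range is refused whole. "gripper" is the opening, from -1 (shut) to 1 (fully open), set as the call begins (left out, the last holds). The fingers move at their own pace and stop on an object; "force" is the grip in N (left out, the last holds). Time passes only in rows, so rows that repeat a pose let the fingers close. It gives the time, the measured TCP pose, the force and the opening at its end, in the units of the state.
- read_state(): the state, without advancing time (a new reading comes with each control period).
- get_image(name): name is "scene" or "top" or "wrist"; returns a dict with "image" (384x512x3 uint8, red, green, blue), "camera_matrix" (3x3 intrinsics, pixels), "camera_from_world" (4x4, takes a point from world to camera coordinates). Camera axes: x right, y up, looking along -z (the intrinsics and any distortion apply to the point x, -y, -z); pixel columns grow to the right and rows downward; lengths in mm; the calibration is good to about 2 mm. A picture is of the moment at which its call begins. There is no depth.
- close_job(): hands the job in, once; it reports no verdict.
The state is a dict: "clock": time; "joints": joint angles; "qvel": joint speeds; "tau": joint torques, N m; "eef_pos": TCP position; "tcp_rot": TCP orientation; "force": force on the tool from outside, world axes, zero at the start; "ft_torque": the same for the moment, N m; "opening": opening from 0.0 (shut) to 1.0 (fully open).
Only numpy, scipy, OpenCV 4.12 (cv2) and the standard library are available. Lean on these libraries where they do the work, as an engineer would, in place of code of your own. Each camera call takes 0.05 s, during which the arm holds its last target.

## Working session

There is one attempt and no reset: what is moved stays moved. The work goes in short steps, Python scripts to look and compute and a tool call to move; the robot and the scene stay as the last step left them, time stands still between calls to the robot, and variables do not carry over. Pictures are saved under pics/ and viewed, and the job is handed in when it is done.

Besides the shell and the picture viewer there is one more tool, called after ">>>" as a command line: name --argument value ..., lists and objects as JSON in quotes. arm_command: Moves the arm, as the interface text tells. Its arguments: {"type":"object","properties":{"motion":{"type":"string"},"gripper":{"type":"number"},"force":{"type":"number"}},"required":["motion"]}

```bash
mkdir -p pics; python3 - <<'E'
from bench import *
import cv2
s=read_state();print(s)
for n in ["scene","top","wrist"]:
    d=get_image(n);cv2.imwrite(f"pics/{n}0.png",d["image"][:,:,::-1])
    print(n,d["camera_matrix"],d["camera_from_world"],[k for k in d])
E
```

```text
{'clock': 0.0, 'joints': array([-1.48242517e+00,  3.13410740e-01,  1.49844009e+00, -2.14654338e-05,
        1.33099059e+00, -2.23370075e-01]), 'qvel': array([ 0.00021002,  0.00021569,  0.00173677, -0.00131547, -0.00202561,
        0.00083   ]), 'tau': array([ 6.23606720e-04, -4.02210009e+01, -2.52270001e+01,  6.94919913e-02,
        3.52824095e-02, -9.74700197e-05]), 'eef_pos': array([ 161.00190914, -499.4416875 ,  238.18002573]), 'tcp_rot': array([-6.23664976e-04,  9.87876161e-01,  1.55242716e-01,  3.17133087e-05]), 'force': array([-0.06688652, -0.08389503, -0.40921254]), 'ft_torque': array([0.01746031, 0.01951641, 0.00962995]), 'opening': 0.9971682468777356}
scene [[375.27560625   0.         252.32944534]
 [  0.         375.27560625 196.67310653]
 [  0.           0.           1.        ]] [[-8.89633549e-01 -4.56432940e-01 -1.48701049e-02  5.21060867e+02]
 [ 1.80805544e-01 -3.81935416e-01  9.06330344e-01 -1.41387609e+02]
 [-4.19358443e-01  8.03613283e-01  4.22308166e-01 -7.44726336e+02]
 [ 0.00000000e+00  0.00000000e+00  0.00000000e+00  1.00000000e+00]] ['image', 'camera_matrix', 'c
[... 216 characters left out ...]

 [ 9.82473598e-01  7.11359859e-03  1.86266006e-01 -5.19909604e+02]
 [-1.86401784e-01  3.77981253e-02  9.81746238e-01 -8.31537596e+02]
 [ 0.00000000e+00  0.00000000e+00  0.00000000e+00  1.00000000e+00]] ['image', 'camera_matrix', 'camera_from_world']
wrist [[267.02342918   0.         254.3073957 ]
 [  0.         267.02342918 191.5672783 ]
 [  0.           0.           1.        ]] [[ 3.06175274e-01 -9.51974440e-01 -1.16904101e-03 -5.23705667e+02]
 [ 9.03659739e-01  2.91022047e-01 -3.14173907e-01  4.30463463e+01]
 [ 2.99425746e-01  9.51358668e-02  9.49364729e-01 -3.90610959e+02]
 [ 0.00000000e+00  0.00000000e+00  0.00000000e+00  1.00000000e+00]] ['image', 'camera_matrix', 'camera_from_world']
```

View pics/scene0.png

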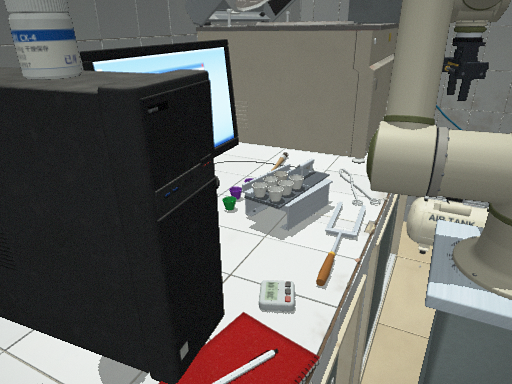

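View pics/top0.png

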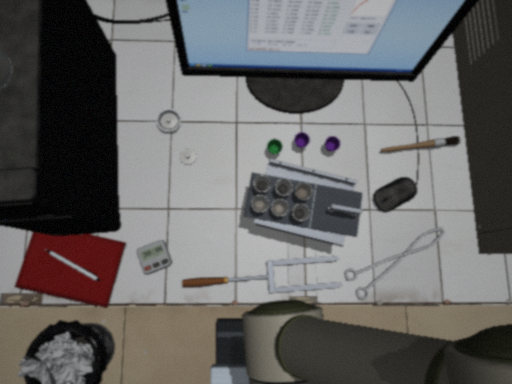

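View pics/wrist0.png

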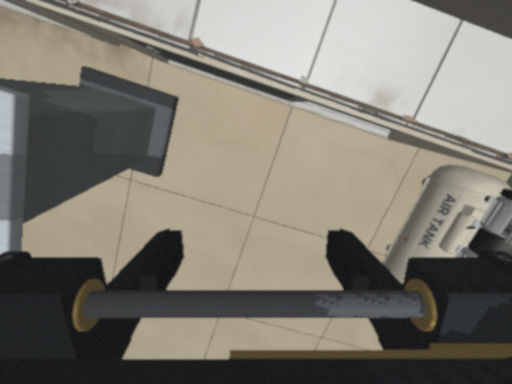

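The top view shows the stand around (305,205), the six crucibles at (260–305, 185–212), the grip bar at about (345,210), and the rail at the far side from (270,163) to (355,183). Next I'll enlarge that area.

```bash
python3 - <<'E'
import cv2
a=cv2.imread("pics/top0.png")[150:255,230:375]
cv2.imwrite("pics/topz.png",cv2.resize(a,None,fx=5.5,fy=5.5,interpolation=cv2.INTER_CUBIC))
a=cv2.imread("pics/scene0.png")[145:235,225:345]
cv2.imwrite("pics/scz.png",cv2.resize(a,None,fx=6,fy=6,interpolation=cv2.INTER_CUBIC))
E
```

```text
(no output)
```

View pics/topz.png

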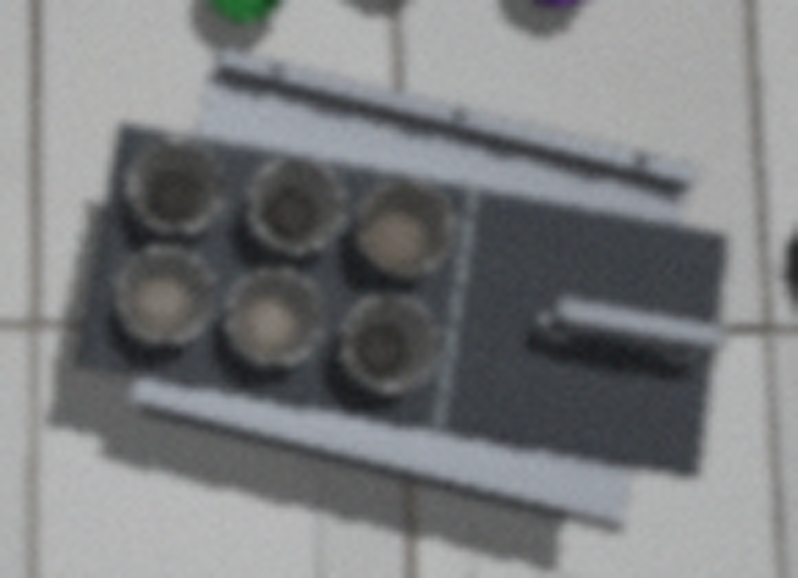

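View pics/scz.png

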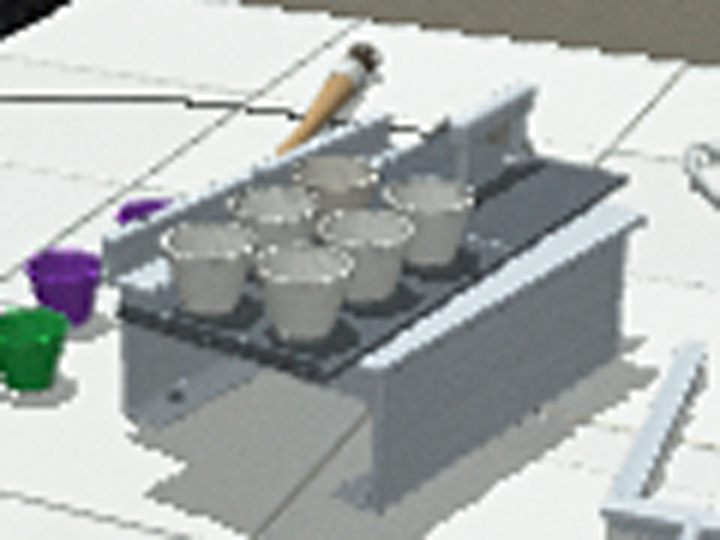

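```bash
cat > h.py <<'E'
import numpy as np, cv2
def ray(d,px,z):
    K=d["camera_matrix"];T=d["camera_from_world"];R=T[:3,:3];t=T[:3,3]
    c=-R.T@t; p=np.linalg.inv(K)@[px[0],px[1],1]; v=R.T@np.array([p[0],-p[1],-p[2]])
    return c+v*(z-c[2])/v[2]
def proj(d,P):
    q=d["camera_from_world"]@np.r_[P,1]; u=d["camera_matrix"]@[q[0],-q[1],-q[2]]; return u[:2]/u[2]
E
python3 - <<'E'
from h import *
from bench import *
d=get_image("top")
def p(u,v,z): return ray(d,((u+.5)/5.5-.5+230,(v+.5)/5.5-.5+150),z)[:2].round(1)
def ang(a,b): return np.degrees(np.arctan2(*(a-b)[::-1])).round(2), np.linalg.norm(a-b).round(1)
P={}
for n,u,v,z in [("nearL",133,402,70),("nearR",618,528,70),("railL",217,84,70),("railR",686,196,70),("railTopL",217,55,86),("railTopR",697,162,86),
 ("FF",122,127,74),("FN",78,370,74),("RF",725,235,74),("RN",697,475,74),("lF",473,190,74),("lN",440,425,74),
 ("barL",562,306,111),("barR",722,332,111)]:
    P[n]=p(u,v,z);print(n,P[n])
for a,b in [("nearL","nearR"),("railL","railR"),("railTopL","railTopR"),("FF","RF"),("FN","RN"),("FF","FN"),("RF","RN"),("lF","lN"),("barL","barR")]:
    print(a,b,ang(P[a],P[b]))
print((P["FF"]+P["FN"]+P["RF"]+P["RN"])/4,(P["lF"]+P["lN"])/2,(P["barL"]+P["barR"])/2)
E
```

```text
nearL [457.9  68.4]
nearR [ 409.1 -122. ]
railL [587.5  34. ]
railR [ 542.6 -155.7]
railTopL [595.   35.3]
railTopR [ 553.  -155.8]
FF [568.2  72.7]
FN [469.9  90.1]
RF [ 525.9 -169.5]
RN [ 429.6 -153.1]
lF [543.5 -68.2]
lN [448.9 -52.1]
barL [490.3 -92.9]
barR [ 480.7 -153.9]
nearL nearR (np.float64(75.62), np.float64(196.6))
railL railR (np.float64(76.68), np.float64(194.9))
railTopL railTopR (np.float64(77.6), np.float64(195.7))
FF RF (np.float64(80.09), np.float64(245.9))
FN RN (np.float64(80.59), np.float64(246.5))
FF FN (np.float64(-10.04), np.float64(99.8))
RF RN (np.float64(-9.66), np.float64(97.7))
lF lN (np.float64(-9.66), np.float64(96.0))
barL barR (np.float64(81.06), np.float64(61.8))
[498.4  -39.95] [496.2  -60.15] [ 485.5 -123.4]
```

```bash
cat >> h.py <<'E'
from scipy.spatial.transform import Rotation as Ro
def tr(s):
    w,x,y,z=s["tcp_rot"]; return Ro.from_quat([x,y,z,w])
def plan(s,target,xang):
    R=tr(s); d=R.inv().apply(np.array(target)-s["eef_pos"])
    a=np.radians(xang); G=Ro.from_matrix(np.array([[np.cos(a),np.sin(a),0],[np.sin(a),-np.cos(a),0],[0,0,-1]]).T)
    rv=np.degrees((R.inv()*G).as_rotvec()); return d.round(1),rv.round(2)
E
python3 - <<'E'
from h import *
from bench import *
s=read_state();print(s["eef_pos"],plan(s,[485.5,-123.4,200],80.4))
E
```

```text
[ 161.04790749 -499.54907798  238.37742406] (array([ 424.2, -258.4,   38.7]), array([-3.000e-02, -3.000e-02, -6.254e+01]))
```

>>> arm_command --motion "10 -6 1 0 0 -2; 35 -21 3 0 0 -6; 70 -42 6 0 0 -12; 105 -64 10 0 0 -18; 140 -85 13 0 0 -24; 175 -106 16 0 0 -30; 210 -128 20 0 0 -36; 245 -149 23 0 0 -41; 280 -170 26 0 0 -46; 315 -192 29 0 0 -51; 350 -213 32 0 0 -56; 385 -234 35 0 0 -60; 410 -250 38 0 0 -62; 424 -258 38 0 0 -62.5; 424 -258 38 0 0 -62.5; 424 -258 38 0 0 -62.5; 424 -258 38 0 0 -62.5" --gripper 0 --force 25

```text
clock: 1.9
eef_pos: [484.9, -124.6, 200.8]
tcp_rot: [0.0, 0.764, 0.645, -0.0]
force: [-0.4, -0.2, -0.6]
opening: 0.498
```

```bash
python3 - <<'E'
from h import *
from bench import *
s=read_state();print(s["eef_pos"],s["opening"],s["clock"],s["force"],plan(s,[485.5,-123.4,200],80.4))
d=get_image("wrist");cv2.imwrite("pics/w1.png",cv2.resize(d["image"][:,:,::-1],None,fx=1.5,fy=1.5))
np.savez("w1.npz",**d)
E
```

```text
[ 484.90037351 -124.59509076  200.81071698] 0.49761015214189075 1.9 [-0.39496396 -0.22059666 -0.55130874] (array([1.3, 0.4, 0.8]), array([ 0.  ,  0.01, -0.08]))
```

View pics/w1.png

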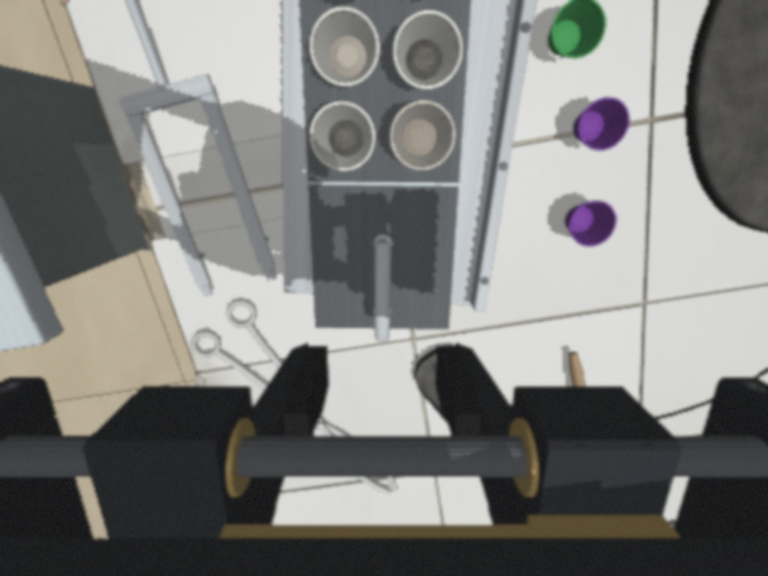

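The wrist view shows the bar upright from (383,240) to (382,333), the scored line from (308,183) to (459,185), and the plate's rear edge near row 328. I'll measure these on their height planes.

```bash
python3 - <<'E'
from h import *
d=np.load("w1.npz")
P={}
for n,u,v,z in [("lN",308,183.5,74),("lF",460,185.5,74),("RN",315,328,74),("RF",449,328,74),("barF",383,236,111),("barR",381.5,340,111),("barRl",376,338,111),("barRr",388,338,111),("standRN",285,293,70),("railfootR",466,303,70),("railfoot2",503,30,70)]:
    P[n]=ray(d,((u+.5)/1.5-.5,(v+.5)/1.5-.5),z)[:2]; print(n,P[n].round(1))
def ang(a,b):
    a=P[a]-P[b]; return np.degrees(np.arctan2(a[1],a[0])).round(2), np.linalg.norm(a).round(1)
for a,b in [("lF","lN"),("RF","RN"),("barF","barR"),("railfoot2","railfootR"),("barRl","barRr")]: print(a,b,ang(a,b))
print((P["lF"]+P["lN"])/2,(P["RF"]+P["RN"])/2,(P["barF"]+P["barR"])/2)
E
```

```text
lN [447.1 -52.7]
lF [545.8 -70.9]
RN [ 428.8 -154.9]
RF [ 526.7 -171.7]
barF [491.1 -88.4]
barR [ 478.7 -155.2]
barRl [ 475.5 -153.2]
barRr [ 483.1 -154.5]
standRN [ 412.4 -125.6]
railfootR [ 541.8 -155.7]
railfoot2 [581.7  14.5]
lF lN (np.float64(-10.44), np.float64(100.3))
RF RN (np.float64(-9.73), np.float64(99.3))
barF barR (np.float64(79.53), np.float64(68.0))
railfoot2 railfootR (np.float64(76.82), np.float64(174.8))
barRl barRr (np.float64(170.27), np.float64(7.7))
[496.46563866 -61.76687544] [ 477.74402487 -163.27913453] [ 484.91094787 -121.80358033]
```

>>> arm_command --motion "0 0 8 0 0 0; 0 0 28 0 0 0; 0 0 50 0 0 0; 0 0 70 0 0 0; 0 0 85 0 0 0; 0 0 97 0 0 0; 0 0 106 0 0 0; 0 0 112 0 0 0; 0 0 115 0 0 0; 0 0 115 0 0 0; 0 0 115 0 0 0"

```text
clock: 3.05
eef_pos: [485.7, -124.2, 86.1]
tcp_rot: [0.0, 0.764, 0.645, 0.0]
force: [-0.3, 0.3, 0.2]
opening: 0.499
```

```bash
python3 - <<'E'
from h import *
from bench import *
s=read_state();print(s["eef_pos"],s["opening"],s["clock"],s["force"])
d=get_image("wrist");cv2.imwrite("pics/w2.png",cv2.resize(d["image"][:,:,::-1],None,fx=1.5,fy=1.5))
E
```

```text
[ 485.66551167 -124.16518649   86.10245251] 0.498884299083567 3.05 [-0.28683075  0.31660477  0.18221338]
```

View pics/w2.png

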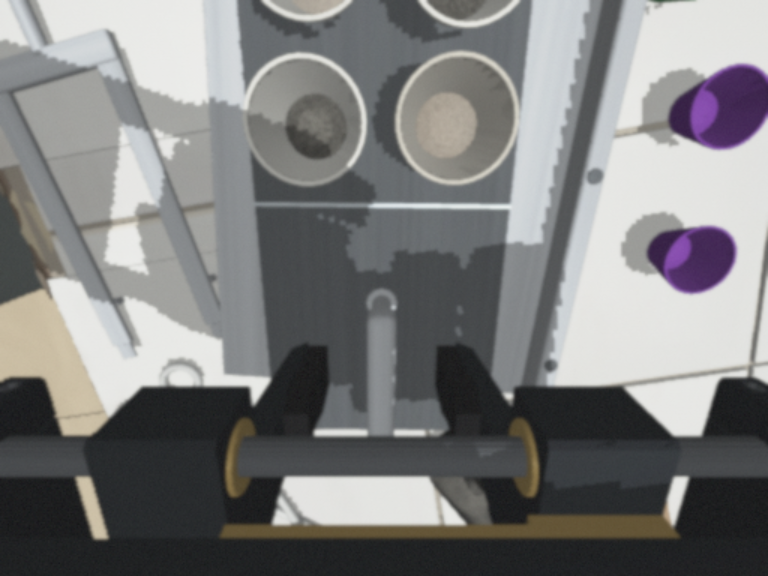

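The bar at column 381 lies midway between the fingers (columns 328 and 436), with the tips beside the bar. I'll close now.

>>> arm_command --motion "0 0 0 0 0 0; 0 0 0 0 0 0; 0 0 0 0 0 0; 0 0 0 0 0 0; 0 0 0 0 0 0; 0 0 0 0 0 0; 0 0 0 0 0 0; 0 0 0 0 0 0" --gripper -1 --force 30

```text
clock: 3.9
eef_pos: [485.5, -124.1, 85.8]
tcp_rot: [0.0, 0.764, 0.645, 0.0]
force: [0.2, 0.7, 0.1]
opening: 0.102
```

```bash
python3 - <<'E'
from h import *
from bench import *
s=read_state();print(s["eef_pos"],s["opening"]*88,s["clock"],s["force"],s["ft_torque"])
d=get_image("wrist");cv2.imwrite("pics/w3.png",cv2.resize(d["image"][:,:,::-1],None,fx=1.5,fy=1.5))
np.savez("w3.npz",**d)
E
```

```text
[ 485.48184365 -124.06836234   85.77084527] 8.954430904104665 3.9 [0.24349031 0.69414667 0.12946724] [-0.00208149 -0.06548009 -0.05149053]
```

View pics/w3.png

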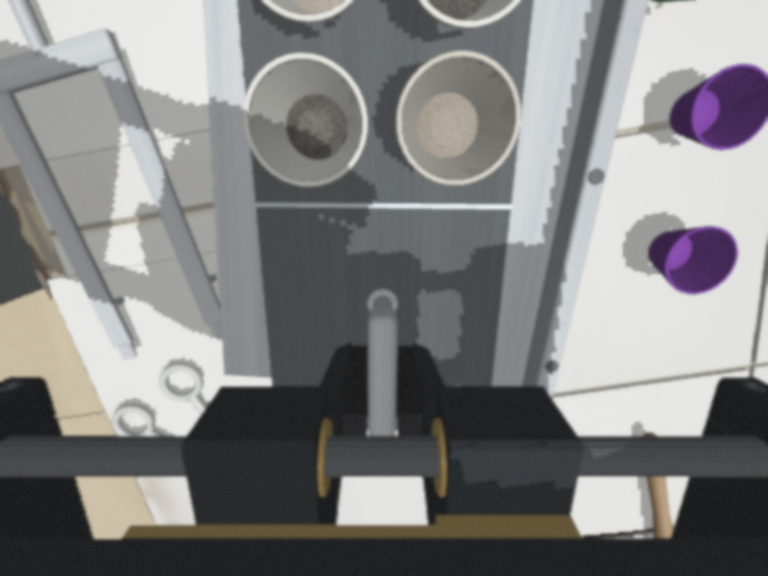

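>>> arm_command --motion "0 0.3 0 0 0 0.1; 0 1 0 0 0 0.4; 0 2 0 0 0 0.8; 0 3 0 0 0 1.2; 0 4 0 0 0 1.6; 0 5 0 0 0 2; 0 6 0 0 0 2.4; 0 7 0 0 0 2.8; 0 7.7 0 0 0 3.2; 0 8 0 0 0 3.4; 0 8 0 0 0 3.4; 0 8 0 0 0 3.4"

```text
clock: 5.15
eef_pos: [493.4, -125.4, 85.7]
tcp_rot: [0.0, 0.783, 0.622, 0.0]
force: [-0.2, 0.8, 3.4]
opening: 0.107
```

```bash
cat > look.py <<'E'
import sys
from h import *
from bench import *
s=read_state();print(s["eef_pos"],s["opening"]*88,s["clock"],s["force"],s["ft_torque"])
n=sys.argv[1]
d=get_image("wrist");cv2.imwrite(f"pics/w{n}.png",cv2.resize(d["image"][:,:,::-1],None,fx=1.5,fy=1.5)); np.savez(f"w{n}.npz",**d)
d=get_image("top");np.savez(f"t{n}.npz",**d)
cv2.imwrite(f"pics/t{n}.png",cv2.resize(d["image"][150:255,230:375,::-1],None,fx=5.5,fy=5.5,interpolation=cv2.INTER_CUBIC))
d=get_image("scene");np.savez(f"s{n}.npz",**d)
cv2.imwrite(f"pics/s{n}.png",cv2.resize(d["image"][145:245,225:345,::-1],None,fx=6,fy=6,interpolation=cv2.INTER_CUBIC))
E
python3 look.py 4
```

```text
[ 493.44070465 -125.40891131   85.7317879 ] 9.458898024041675 5.15 [-0.24135262  0.81251389  3.36627463] [-0.0431578   0.11413564  0.20376815]
```

View pics/w4.png

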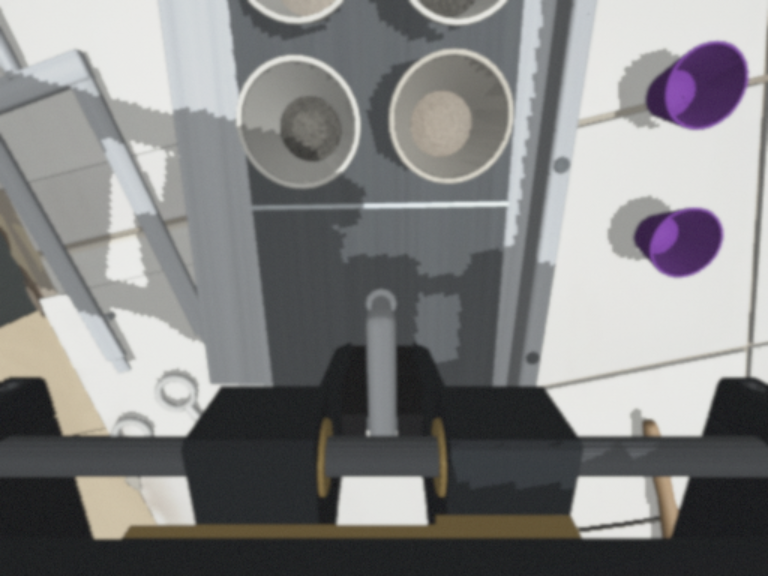

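View pics/t4.png

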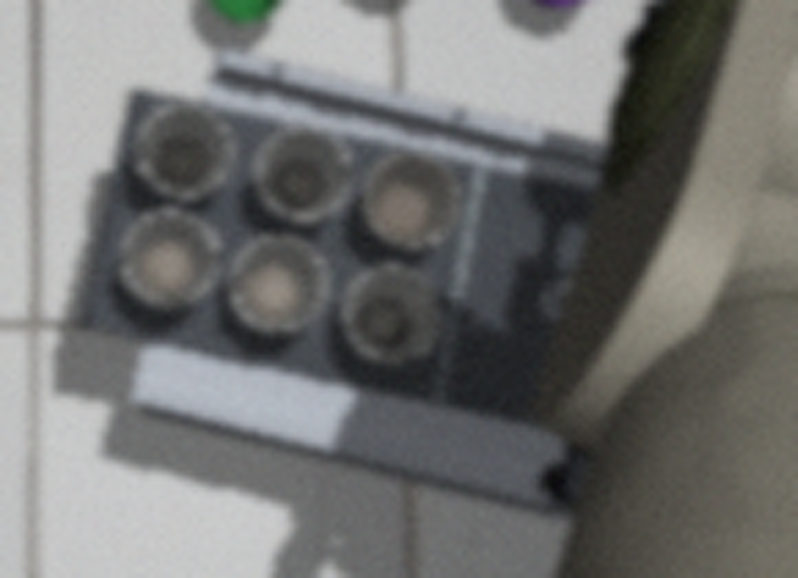

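>>> arm_command --motion "0 0.5 0 0 0 0; 0 1 0 0 0 0; 0 1.5 0 0 0 0; 0 2 0 0 0 0; 0 2.5 0 0 0 0; 0 3 0 0 0 0; 0 3 0 0 0 0"

```text
clock: 6.0
eef_pos: [496.4, -126.1, 85.7]
tcp_rot: [0.0, 0.783, 0.622, 0.0]
force: [-2.2, -0.3, 4.0]
opening: 0.115
```

```bash
python3 look.py 5
```

```text
[ 496.40018388 -126.11419564   85.74614714] 10.153455213979022 6.0 [-2.17796082 -0.30594099  4.0125955 ] [-0.02206028  0.20335479  0.2037016 ]
```

View pics/w5.png

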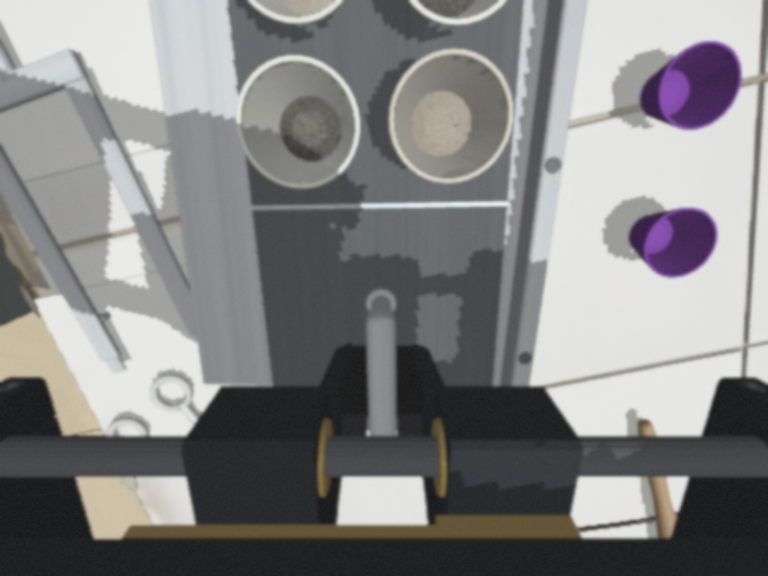

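View pics/t5.png

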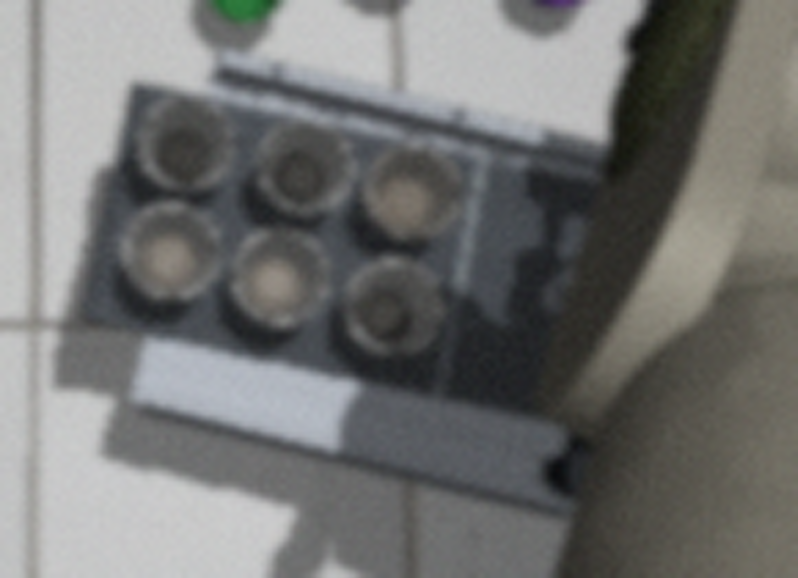

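>>> arm_command --motion "0 0.5 0 0 0 0; 0 1 0 0 0 0; 0 1.5 0 0 0 0; 0 1.5 0 0 0 0"

```text
clock: 6.55
eef_pos: [497.8, -126.4, 85.7]
tcp_rot: [0.0, 0.783, 0.622, 0.0]
force: [-2.1, 1.1, 3.3]
opening: 0.106
```

>>> arm_command --motion "0 0.5 0 0 0 0; 0 1 0 0 0 0; 0 1 0 0 0 0"

```text
clock: 6.85
eef_pos: [498.8, -126.7, 85.7]
tcp_rot: [0.0, 0.783, 0.622, 0.0]
force: [-1.2, -0.5, 2.5]
opening: 0.107
```

```bash
python3 look.py 6
```

```text
[ 498.80137982 -126.67240999   85.71889531] 9.450342274025486 6.85 [-1.18625413 -0.52451799  2.54404713] [0.07505393 0.24478774 0.21609647]
```

View pics/w6.png

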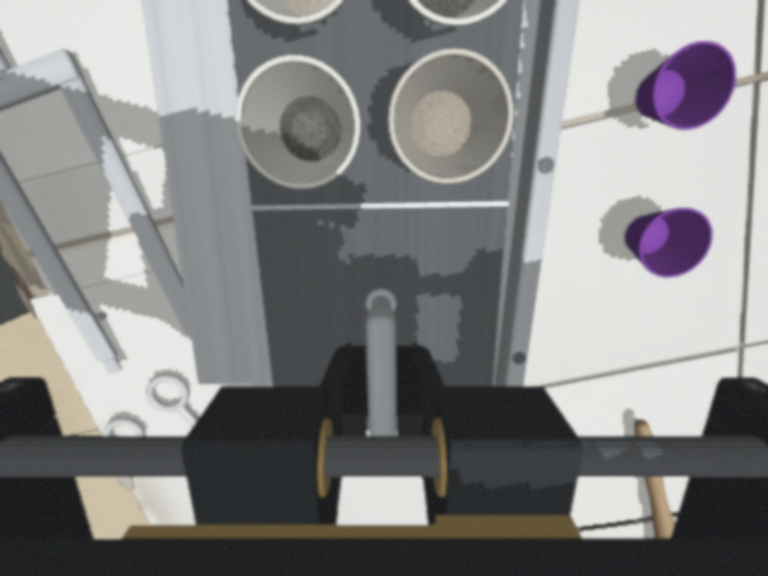

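View pics/t6.png

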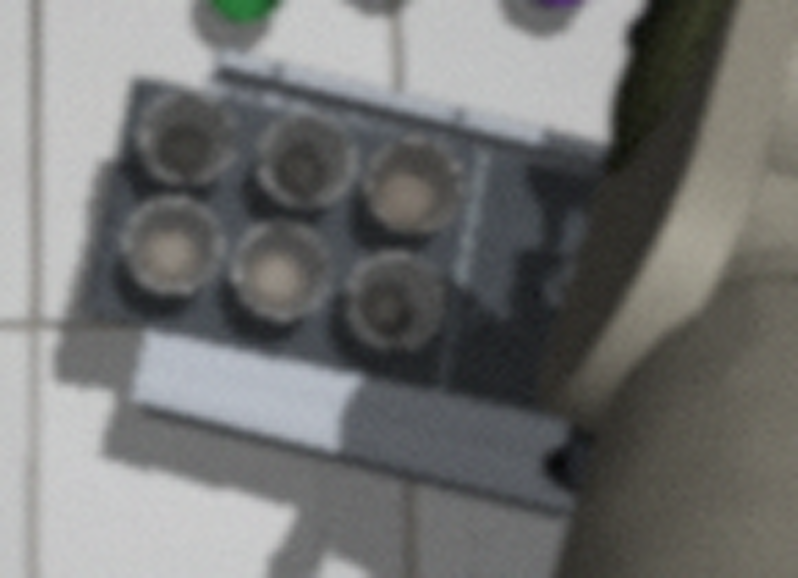

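A thin strip remains at column ~512 in the wrist view, so the plate has not touched yet. I'll keep creeping in.

>>> arm_command --motion "0 0.5 0 0 0 0; 0 1 0 0 0 0; 0 1 0 0 0 0"

```text
clock: 7.3
eef_pos: [499.7, -126.9, 85.7]
tcp_rot: [-0.0, 0.783, 0.622, 0.0]
force: [-1.8, 0.0, 4.3]
opening: 0.105
```

>>> arm_command --motion "0 0.5 0 0 0 0; 0 1 0 0 0 0; 0 1 0 0 0 0"

```text
clock: 7.6
eef_pos: [500.1, -126.9, 85.7]
tcp_rot: [-0.001, 0.783, 0.622, -0.0]
force: [-5.4, 1.7, 6.4]
opening: 0.105
```

```bash
python3 look.py 7; python3 - <<'E'
import cv2
a=cv2.imread("pics/w7.png")[0:400,380:640]
cv2.imwrite("pics/w7z.png",cv2.resize(a,None,fx=1.5,fy=1.5))
E
```

```text
[ 500.12366521 -126.86520249   85.73162487] 9.279950292201072 7.6 [-5.36147059  1.67255017  6.42014507] [0.24586125 0.79899915 0.19926028]
```

View pics/w7z.png

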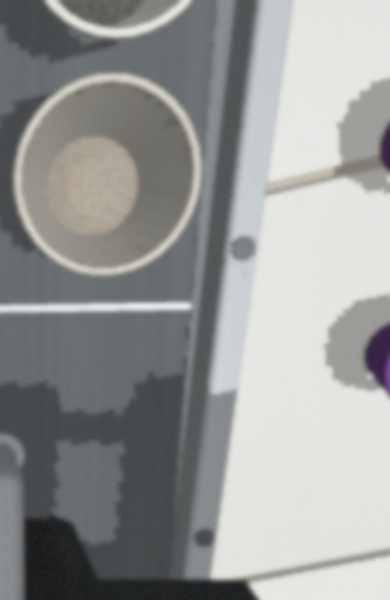

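View pics/t7.png

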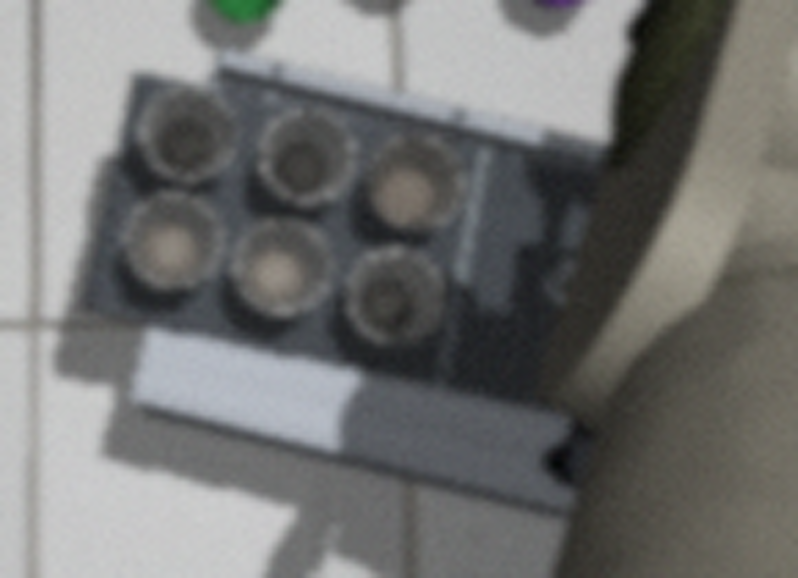

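```bash
python3 - <<'E'
import cv2,numpy as np
d=np.load("w7.npz");a=d["image"][0:260,310:400,::-1]
b=np.hstack([cv2.resize(a[:130],None,fx=4.4,fy=4.4,interpolation=cv2.INTER_CUBIC),cv2.resize(a[130:],None,fx=4.4,fy=4.4,interpolation=cv2.INTER_CUBIC)])
cv2.imwrite("pics/w7y.png",cv2.convertScaleAbs(b,alpha=1.3))
E
```

```text
(no output)
```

View pics/w7y.png

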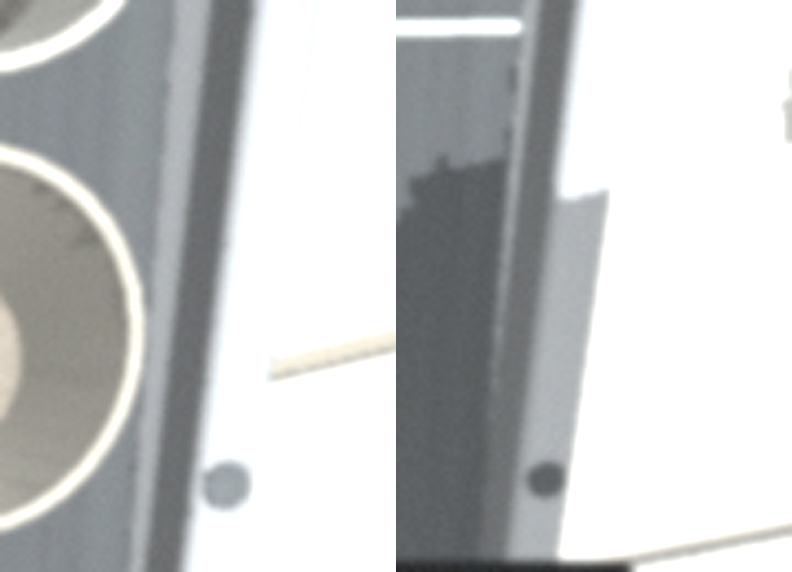

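```bash
python3 - <<'E'
from h import *
d=np.load("w7.npz")
def P(u,v,z): return ray(d,(u-.4,v-.4),z)[:2]
pe=[P(349.1,0,74),P(340.4,130,74)]; rf=[P(357.3,0,70),P(343.4,130,70),P(333.6,221,70)]
an=lambda a,b: np.degrees(np.arctan2(*(a-b)[::-1])).round(2)
print(an(*pe),an(rf[0],rf[1]),an(rf[0],rf[2]),an(rf[1],rf[2]))
y=np.array([-.973,.23])
for p in pe: print((p-rf[0])@y)
print(pe,rf)
from bench import *
print(np.degrees(2*np.arctan2(read_state()["tcp_rot"][2],read_state()["tcp_rot"][1])))
E
```

```text
78.8 76.66 76.64 76.61
5.402344526999487
3.0724229869544244
[array([575.08757431,  -9.13972284]), array([562.70643671, -71.64741165])] [array([580.63874067,  -9.14433004]), array([565.56715389, -72.68950637]), array([ 551.97091337, -129.81428107])]
76.97128375782385
```

>>> arm_command --motion "0 0.1 0 0 0 0.3; 0 0.3 0 0 0 0.6; 0 0.5 0 0 0 0.9; 0 0.7 0 0 0 1.2; 0 0.9 0 0 0 1.5; 0 1 0 0 0 1.7; 0 1 0 0 0 1.7"

```text
clock: 8.45
eef_pos: [500.6, -126.6, 85.7]
tcp_rot: [-0.002, 0.792, 0.611, -0.001]
force: [-9.1, 4.3, 9.6]
opening: 0.105
```

```bash
cat > z.py <<'E'
import cv2,numpy as np,sys
n=sys.argv[1]
d=np.load(f"w{n}.npz");a=d["image"][0:260,310:400,::-1]
b=np.hstack([cv2.resize(a[:130],None,fx=4.4,fy=4.4,interpolation=cv2.INTER_CUBIC),cv2.resize(a[130:],None,fx=4.4,fy=4.4,interpolation=cv2.INTER_CUBIC)])
cv2.imwrite(f"pics/w{n}y.png",cv2.convertScaleAbs(b,alpha=1.3))
E
python3 look.py 8; python3 z.py 8
```

```text
[ 500.56564474 -126.55745932   85.71145671] 9.214275630642256 8.45 [-9.08752172  4.31132669  9.61661523] [0.57173851 1.24944884 0.25873926]
```

View pics/w8y.png

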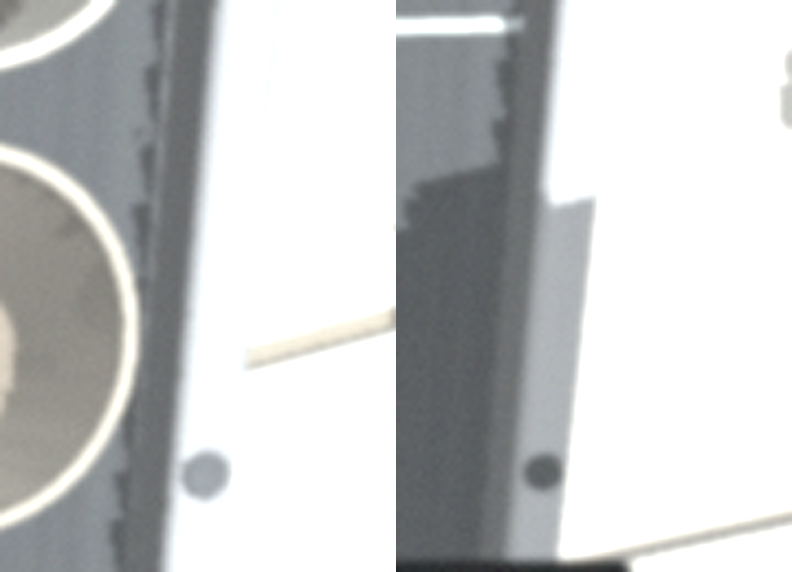

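View pics/t8.png

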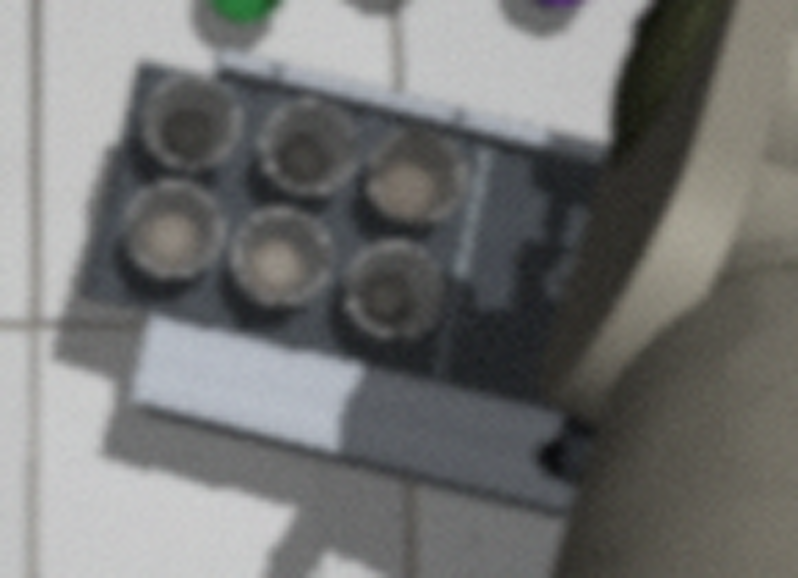

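>>> arm_command --motion "0 0 0 0 0 0.3; 0 0 0 0 0 0.6; 0 -0.2 0 0 0 0.8; 0 -0.2 0 0 0 0.8; 0 -0.2 0 0 0 0.8"

```text
clock: 9.1
eef_pos: [500.6, -126.6, 85.7]
tcp_rot: [-0.001, 0.796, 0.605, -0.0]
force: [-7.3, 3.4, 9.7]
opening: 0.109
```

```bash
python3 look.py 9; python3 z.py 9
```

```text
[ 500.61159311 -126.55098328   85.70919897] 9.578739827391033 9.1 [-7.34654437  3.39225788  9.74135312] [0.62343277 1.04470225 0.28924633]
```

View pics/w9y.png

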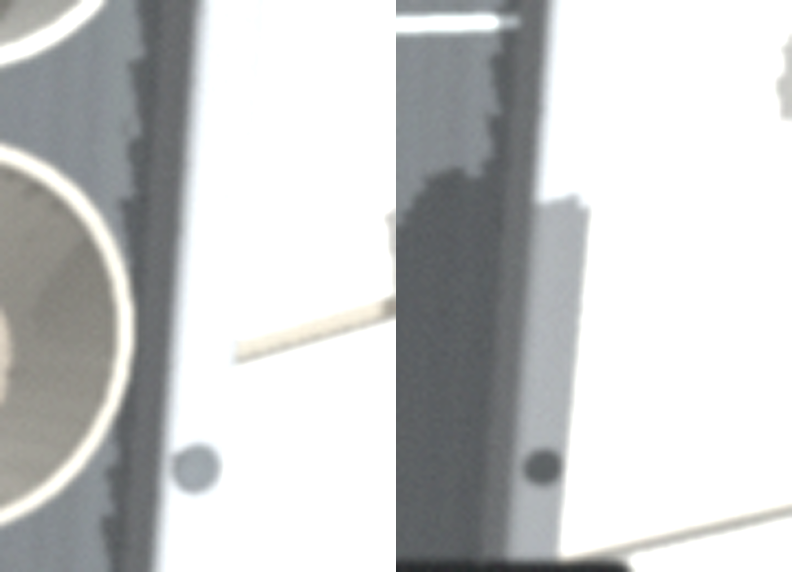

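View pics/t9.png

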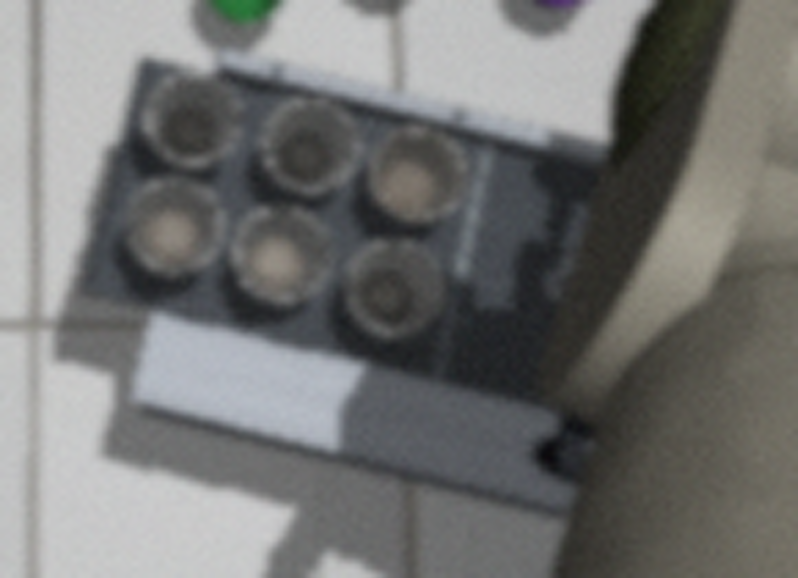

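View pics/s9.png

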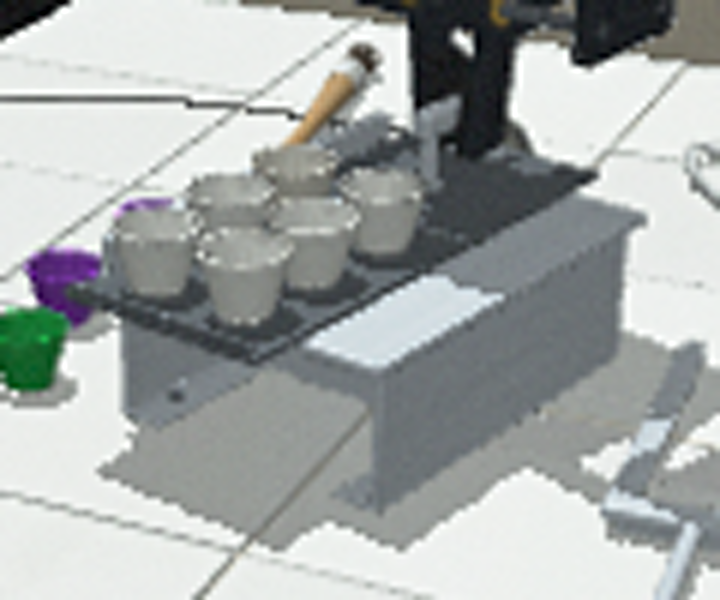

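Flush: no strip shows between plate and rail, and the bar is about 50.7 mm from the rail line, where 50 is expected. Now I'll slide along the rail, with the direction worked out from the rail at 76.6° and the tool at 74.5°.

>>> arm_command --motion "0.5 0 0 0 0 0; 1.5 -0.1 0 0 0 0; 3 -0.1 0 0 0 0; 5 -0.2 0 0 0 0; 8 -0.3 0 0 0 0; 11 -0.4 0 0 0 0; 14 -0.5 0 0 0 0; 17 -0.6 0 0 0 0; 20 -0.7 0 0 0 0; 23 -0.9 0 0 0 0; 26 -1 0 0 0 0; 29 -1.1 0 0 0 0; 32 -1.2 0 0 0 0; 35 -1.3 0 0 0 0; 37 -1.4 0 0 0 0; 38.5 -1.4 0 0 0 0; 39.5 -1.5 0 0 0 0; 40 -1.5 0 0 0 0; 40 -1.5 0 0 0 0"

```text
clock: 11.15
eef_pos: [510.0, -88.8, 85.7]
tcp_rot: [-0.0, 0.796, 0.605, -0.001]
force: [-7.8, -3.2, 6.9]
opening: 0.106
```

```bash
python3 look.py 10; python3 z.py 10
```

```text
[509.99431146 -88.78218674  85.72185855] 9.365880054473722 11.15 [-7.77896323 -3.16946944  6.92911123] [-0.45139047  1.09645719  0.2782423 ]
```

View pics/w10.png

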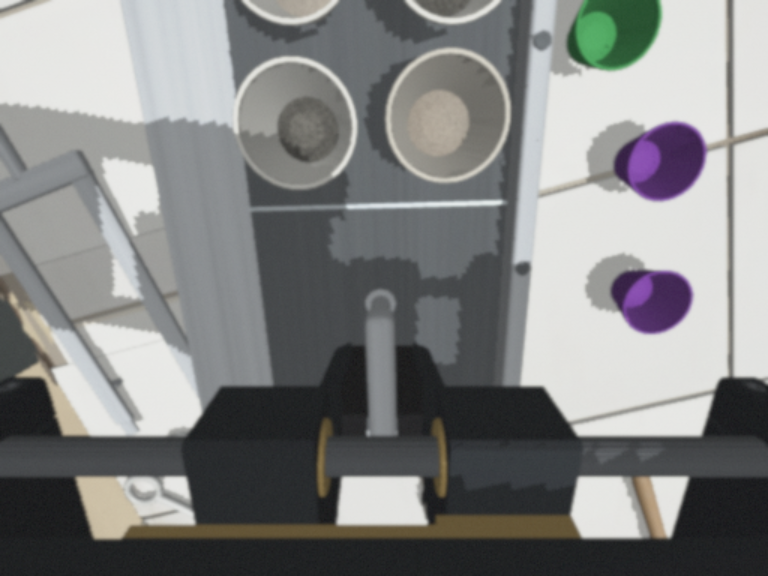

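View pics/w10y.png

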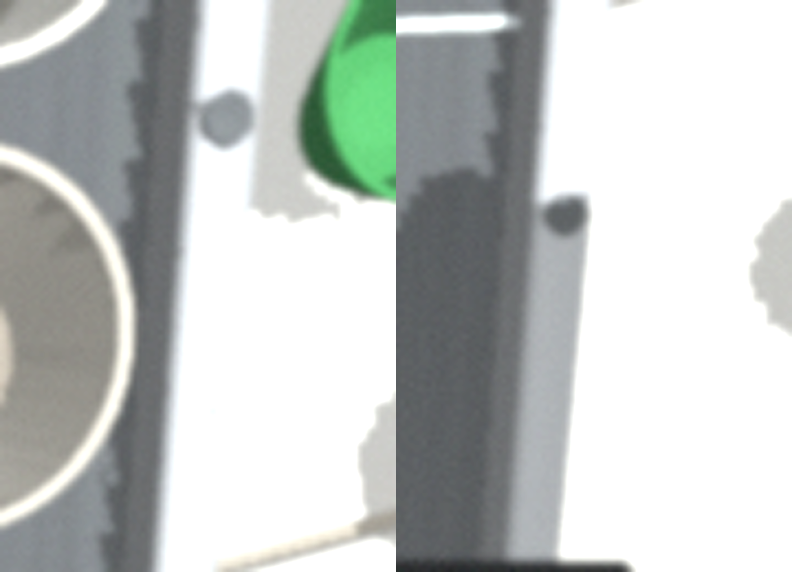

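View pics/s10.png

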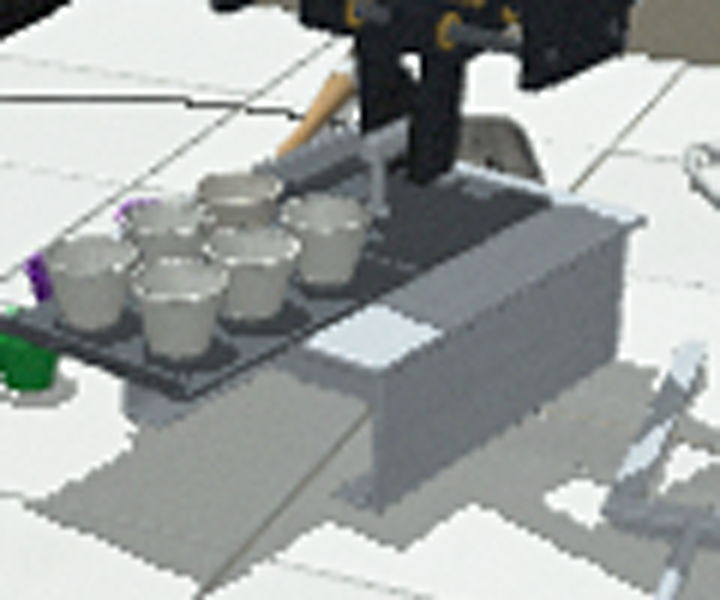

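The plate is still flush and all six pots stand. Continuing.

>>> arm_command --motion "0.5 0 0 0 0 0; 1.5 -0.1 0 0 0 0; 3 -0.1 0 0 0 0; 6 -0.2 0 0 0 0; 9 -0.3 0 0 0 0; 12 -0.4 0 0 0 0; 15 -0.6 0 0 0 0; 18 -0.7 0 0 0 0; 21 -0.8 0 0 0 0; 24 -0.9 0 0 0 0; 27 -1 0 0 0 0; 30 -1.1 0 0 0 0; 33 -1.2 0 0 0 0; 36 -1.3 0 0 0 0; 39 -1.5 0 0 0 0; 42 -1.6 0 0 0 0; 45 -1.7 0 0 0 0; 48 -1.8 0 0 0 0; 50 -1.9 0 0 0 0; 51 -1.9 0 0 0 0"

```text
clock: 13.3
eef_pos: [522.2, -39.0, 85.7]
tcp_rot: [0.0, 0.796, 0.605, -0.001]
force: [-5.0, -4.2, 5.7]
opening: 0.106
```

>>> arm_command --motion "0.8 0 0 0 0 0; 3 -0.1 0 0 0 0; 6 -0.2 0 0 0 0; 9 -0.3 0 0 0 0; 11 -0.4 0 0 0 0; 12.5 -0.5 0 0 0 0; 13 -0.5 0 0 0 0; 13 -0.5 0 0 0 0; 13 -0.5 0 0 0 0"

```text
clock: 14.2
eef_pos: [525.1, -26.4, 85.7]
tcp_rot: [-0.0, 0.796, 0.605, -0.001]
force: [-5.2, -1.9, 6.2]
opening: 0.107
```

```bash
python3 look.py 11; python3 z.py 11
```

```text
[525.12984602 -26.38692666  85.73866332] 9.403825493897587 14.2 [-5.22053872 -1.90022977  6.18816941] [-0.43475216  0.70987118  0.24947134]
```

View pics/w11.png

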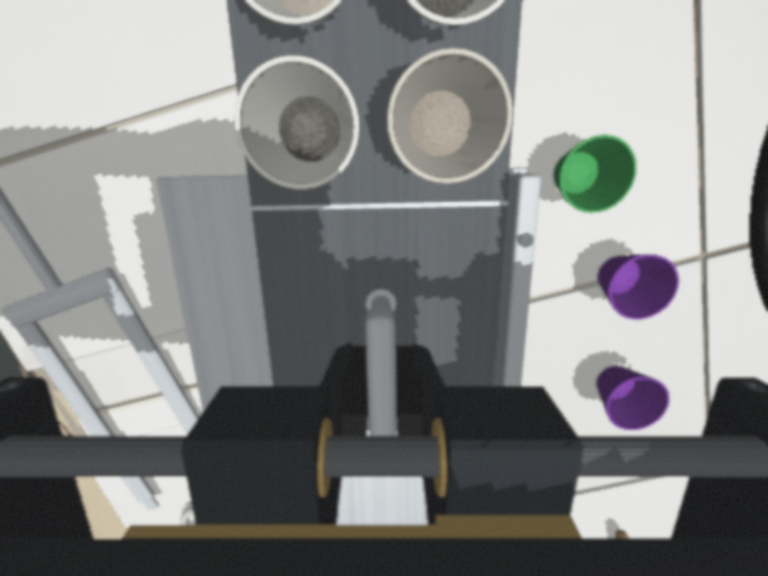

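View pics/t11.png

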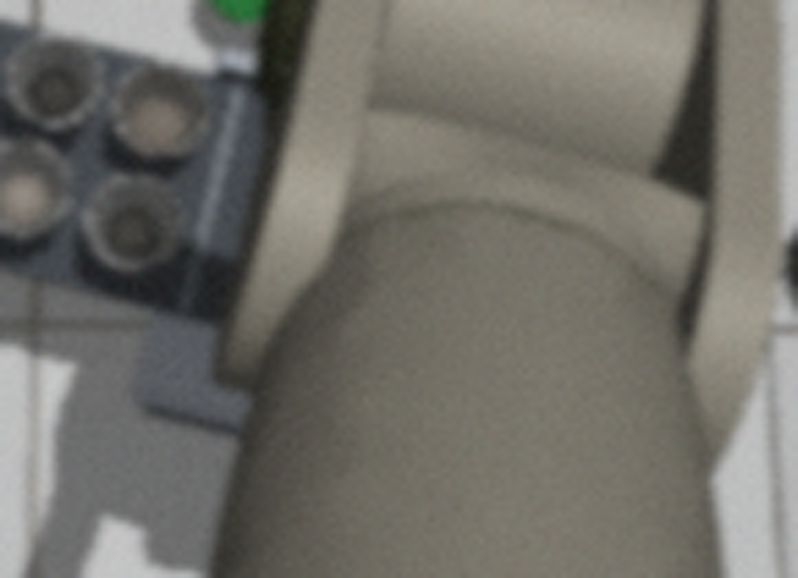

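View pics/s11.png

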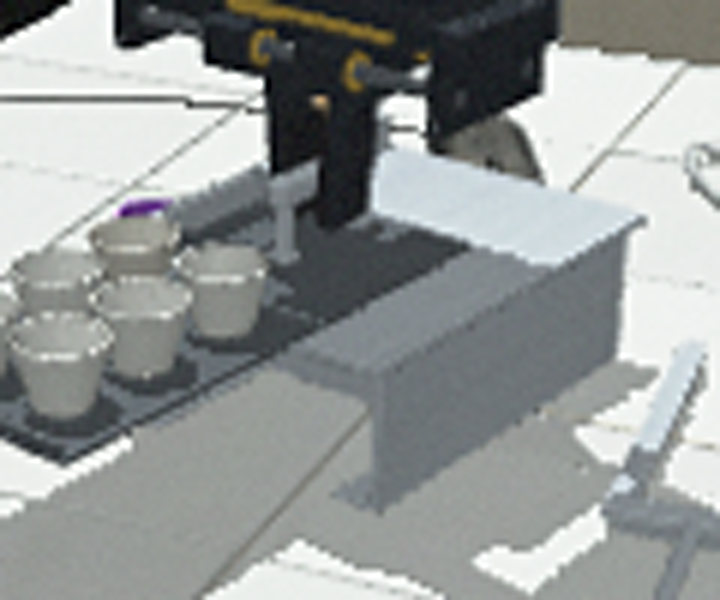

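The wrist view shows the stand's outward edge at row 177 (columns 159–247), the scored line from (252,208) to (506,203), and the rail's outward end near row 172. Next, the remaining distance.

```bash
python3 - <<'E'
import cv2,numpy as np
d=np.load("w11.npz");a=d["image"][95:150,100:350,::-1]
a=cv2.convertScaleAbs(a,alpha=1.4)
b=np.vstack([cv2.resize(a[:,:125],None,fx=6,fy=5,interpolation=cv2.INTER_CUBIC),cv2.resize(a[:,125:],None,fx=6,fy=5,interpolation=cv2.INTER_CUBIC)])
cv2.imwrite("pics/w11e.png",b)
E
```

```text
(no output)
```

View pics/w11e.png

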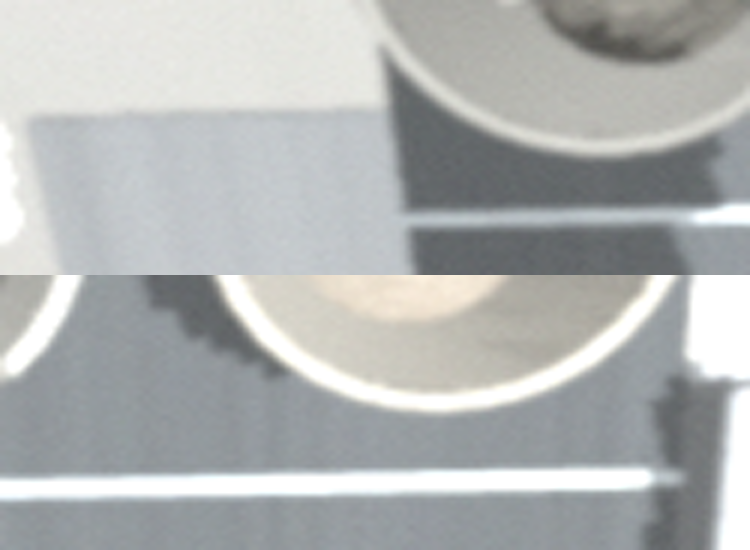

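```bash
python3 - <<'E'
from h import *
d=np.load("w11.npz")
f=lambda u,v,z: ray(d,(100+u/6-.4,95+v/5-.4),z)[:2]
E=[f(28,118,70),f(385,107,70)];L=[f(410,219,74),f(1400,203,74)];Rl=f(1437,105,86)
u=np.array([np.cos(np.radians(76.64)),np.sin(np.radians(76.64))]);y=np.array([-u[1],u[0]])
for p in E+L+[Rl]: print(p.round(1),(p@u).round(2),(p@y).round(2))
an=lambda a,b: np.degrees(np.arctan2(*(b-a)[::-1])).round(2)
print(an(*E)+90,an(*L)+90,np.linalg.norm(L[1]-L[0]))
from bench import *
d=get_image("scene")
d2=get_image("top")
print(proj(d2,np.r_[E[0],70]))
E
```

```text
[459.9  68.6] 173.04 -431.61
[493.8  60.5] 172.94 -466.44
[492.8  47.9] 160.49 -468.35
[585.6  24. ] 158.64 -564.16
[587.5  35.3] 170.14 -563.42
76.47 75.53999999999999 95.82524781369825
[253.64480686 221.75183322]
```

```bash
python3 z.py 11; python3 - <<'E'
import cv2,numpy as np
d=np.load("w11.npz");a=d["image"][0:260,90:200,::-1]
b=np.hstack([cv2.resize(a[:130],None,fx=3.6,fy=4.4,interpolation=cv2.INTER_CUBIC),cv2.resize(a[130:],None,fx=3.6,fy=4.4,interpolation=cv2.INTER_CUBIC)])
cv2.imwrite("pics/w11n.png",cv2.convertScaleAbs(b,alpha=1.4))
E
```

```text
(no output)
```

View pics/w11n.png

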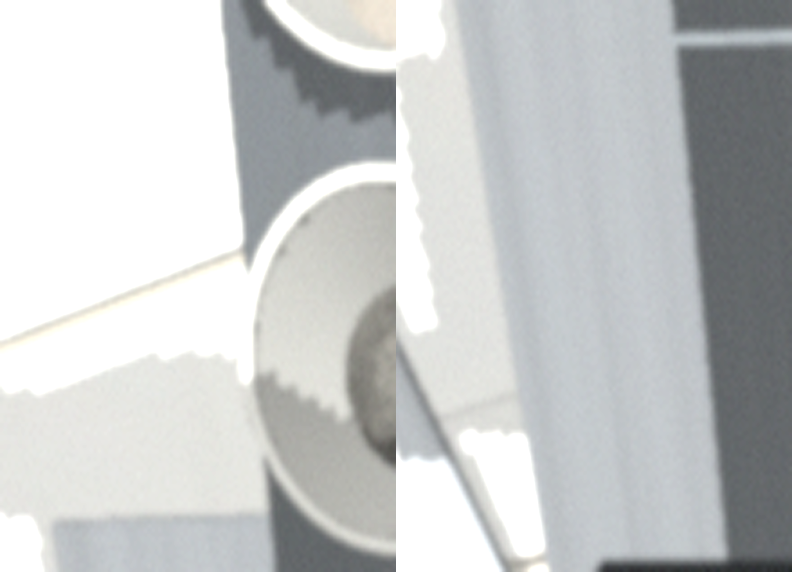

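View pics/w11y.png

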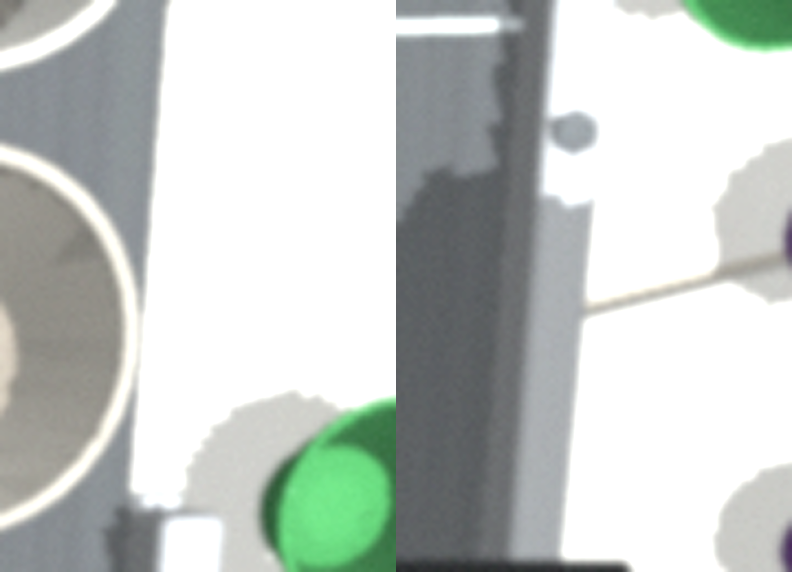

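```bash
python3 - <<'E'
from h import *
d=np.load("w11.npz")
f=lambda u,v,z: ray(d,(90+u/3.6-.4,v/4.4-.4),z)[:2]
g=lambda u,v,z: ray(d,(310+u/4.4-.4,v/4.4-.4),z)[:2]
an=lambda a,b: np.degrees(np.arctan2(*(a-b)[::-1])).round(2)
N=[f(222,0,74),f(243,245,74),f(272,572,74),f(329,572+560,74)]
F=[g(165,0,74),g(132,490,74)]
S=[f(54,520,70),f(152,572+562,70)]
RT=[g(162,515,86),g(112,572+555,86)]
print("near",an(N[0],N[3]),an(N[0],N[2]),an(N[2],N[3]),"far",an(*F),"stand",an(*S),"railtop",an(*RT))
u=np.array([np.cos(np.radians(76.64)),np.sin(np.radians(76.64))]);y=np.array([-u[1],u[0]])
for p in N+F+S+RT: print((p@u).round(1),(p@y).round(2))
E
```

```text
near 75.25 74.66 75.69 far 76.19 stand 75.89 railtop 75.82
229.2 -469.66
204.1 -468.73
165.5 -467.46
81.5 -466.07
225.4 -567.61
172.0 -567.18
173.3 -431.85
79.9 -430.62
169.5 -567.28
86.0 -566.08
```

Remaining distance is 13.2 mm from the wrist view and 13.4 mm from the earlier measurement, so they agree. I'll take it with a small yaw relief.

>>> arm_command --motion "0.5 0 0 0 0 0; 2 0 0 0 0 -0.1; 4 -0.1 0 0 0 -0.2; 6.5 -0.1 0 0 0 -0.3; 9 -0.2 0 0 0 -0.4; 11 -0.3 0 0 0 -0.5; 12.5 -0.3 0 0 0 -0.5; 13 -0.3 0 0 0 -0.5; 13 -0.3 0 0 0 -0.5; 13 -0.3 0 0 0 -0.5"

```text
clock: 15.45
eef_pos: [528.4, -13.8, 85.7]
tcp_rot: [-0.0, 0.794, 0.609, -0.001]
force: [-4.5, -2.2, 5.7]
opening: 0.109
```

```bash
python3 look.py 12; python3 z.py 12; python3 - <<'E'
import cv2,numpy as np
d=np.load("w12.npz");a=d["image"][110:165,100:350,::-1]
a=cv2.convertScaleAbs(a,alpha=1.4)
b=np.vstack([cv2.resize(a[:,:125],None,fx=6,fy=5,interpolation=cv2.INTER_CUBIC),cv2.resize(a[:,125:],None,fx=6,fy=5,interpolation=cv2.INTER_CUBIC)])
cv2.imwrite("pics/w12e.png",b)
E
```

```text
[528.41113413 -13.75209144  85.74248198] 9.550247611524714 15.45 [-4.50022385 -2.24101641  5.68948458] [-0.43044754  0.6930692   0.10439277]
```

View pics/w12e.png

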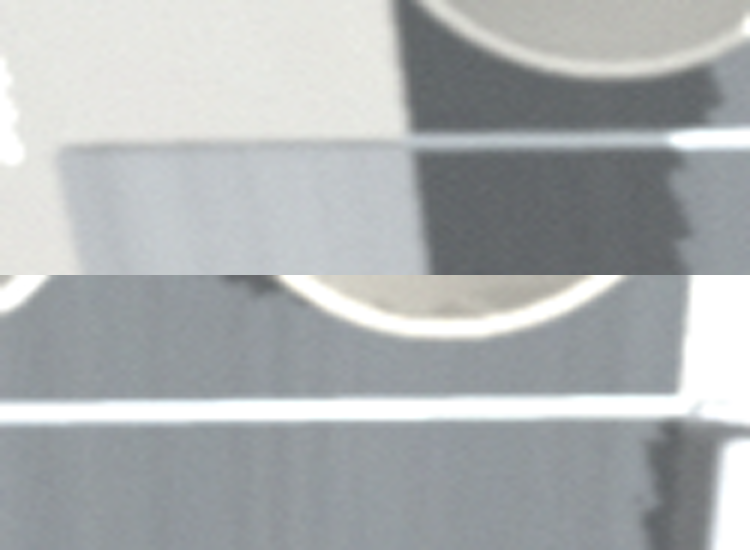

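View pics/w12y.png

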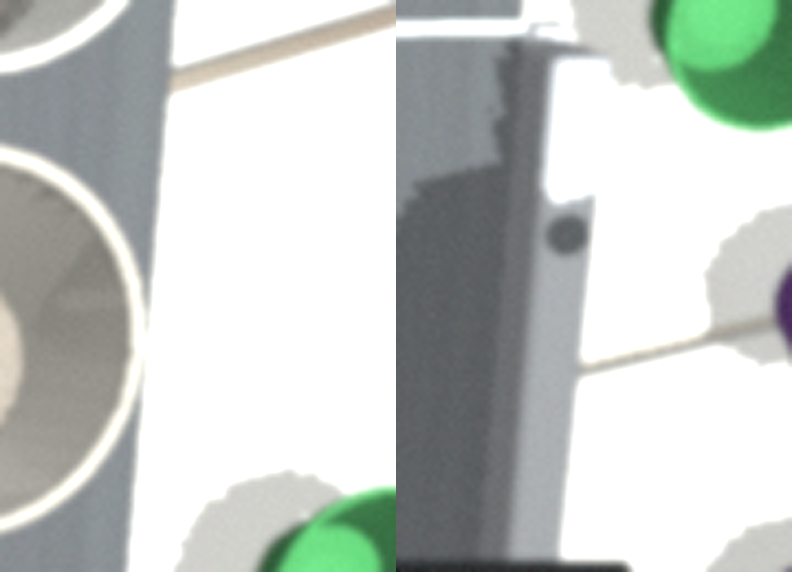

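View pics/s12.png

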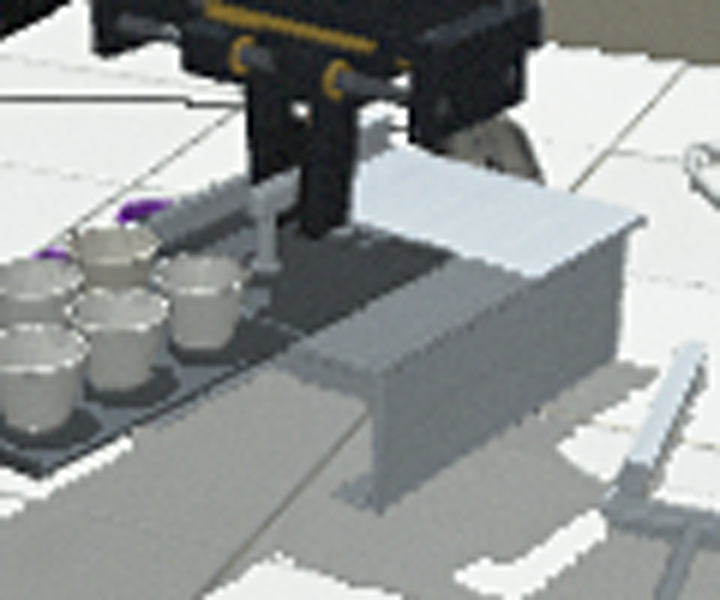

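```bash
python3 - <<'E'
from h import *
d=np.load("w12.npz")
f=lambda u,v,z: ray(d,(100+u/6-.4,110+v/5-.4),z)[:2]
E=[f(60,150,70),f(400,141,70)];L=[f(415,142,74),f(1430,130,74)]
u=np.array([np.cos(np.radians(76.64)),np.sin(np.radians(76.64))]);y=np.array([-u[1],u[0]])
for p in E+L: print(p.round(1),(p@u).round(2),(p@y).round(2))
an=lambda a,b: np.degrees(np.arctan2(*(b-a)[::-1])).round(2)
print(an(*E)+90,an(*L)+90,np.linalg.norm(L[1]-L[0]))
c=d["camera_from_world"];print(-c[:3,:3].T@c[:3,3])
E
python3 - <<'E'
import cv2,numpy as np
a=np.load("t12.npz")["image"][150:255,180:300,::-1]
cv2.imwrite("pics/t12z.png",cv2.resize(a,None,fx=5.5,fy=5.5,interpolation=cv2.INTER_CUBIC))
a=np.load("s12.npz")["image"][145:245,185:305,::-1]
cv2.imwrite("pics/s12z.png",cv2.resize(a,None,fx=6,fy=6,interpolation=cv2.INTER_CUBIC))
E
```

```text
[460.1  68.5] 172.97 -431.87
[493.2  60.7] 173.01 -465.85
[496.   60.3] 173.31 -468.6
[591.2  36.1] 171.75 -566.83
76.72 75.73 98.24025714776732
[549.05462027  66.15249948 231.16611958]
```

View pics/t12z.png

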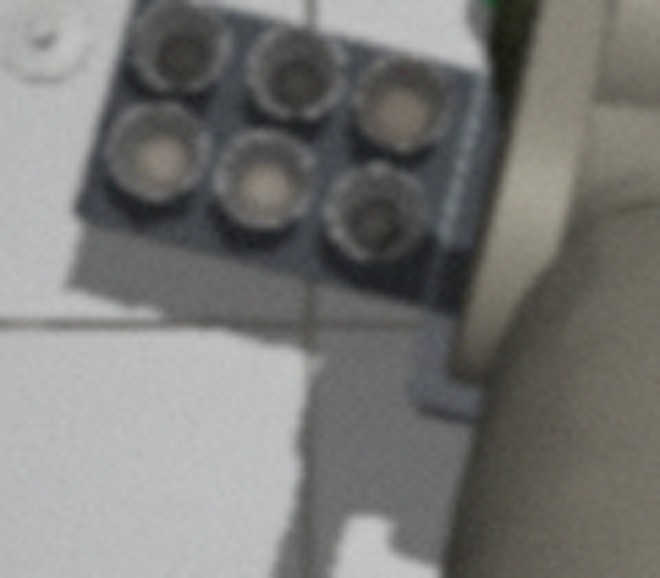

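View pics/s12z.png

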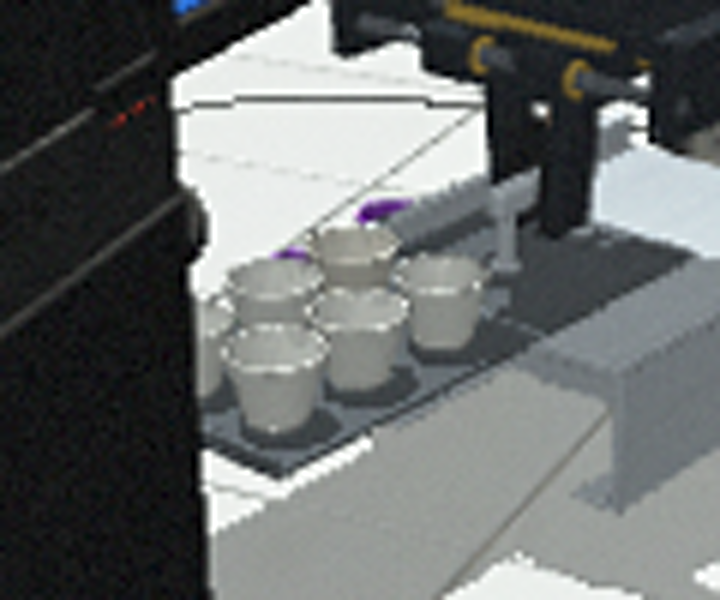

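Line middle is at 172.5 and the edge at 173.0 along the rail, but the line looks about 1° off square to the edge. I'll fit both subpixel to see whether that is real skew or the image.

```bash
python3 - <<'E'
from h import *
for n,r0,L0,L1,e0 in [("w12",125,172,335,(112,166)),("w11",125,172,333,(107,162))]:
    d=np.load(n+".npz");g=cv2.cvtColor(d["image"],cv2.COLOR_RGB2GRAY).astype(float)
    pts=[]
    for c in range(L0,L1,2):
        col=g[125:145,c]; k=int(np.argmax(col)); 
        w=np.clip(col[max(k-3,0):k+4]-np.median(col),0,None); pts.append((c,125+max(k-3,0)+(w*np.arange(len(w))).sum()/w.sum()))
    pts=np.array(pts);ok=np.abs(pts[:,1]-np.median(pts[:,1]))<5;pts=pts[ok]
    W=np.array([ray(d,p,74)[:2] for p in pts])
    for nm,sl in [("all",slice(None)),("left",slice(0,len(W)//2)),("right",slice(len(W)//2,None))]:
        v=cv2.fitLine(W[sl].astype(np.float32),cv2.DIST_HUBER,0,.01,.01).ravel(); print(n,nm,np.degrees(np.arctan2(v[1],v[0]))+90)
    pe=[]
    for c in range(*e0):
        col=cv2.GaussianBlur(g[:,c:c+1],(1,3),0).ravel()[110:150]; gr=np.diff(col); k=int(np.argmin(gr)); w=np.clip(-gr[max(k-2,0):k+3],0,None)
        pe.append((c,110+.5+max(k-2,0)+(w*np.arange(len(w))).sum()/w.sum()))
    pe=np.array(pe); E=np.array([ray(d,p,70)[:2] for p in pe])
    v=cv2.fitLine(E.astype(np.float32),cv2.DIST_HUBER,0,.01,.01).ravel(); print(n,"edge",np.degrees(np.arctan2(v[1],v[0]))%180-90)
    v=v if v[1]<0 else -v
    u=np.array([np.cos(np.radians(76.5)),np.sin(np.radians(76.5))]);y=np.array([-u[1],u[0]])
    print("line u",np.median(W@u),"ends",(W@u)[[0,-1]],(W@y)[[0,-1]],"edge u",np.median(E@u),(E@y)[[0,-1]])
E
```

```text
w12 all 75.64926
w12 left 75.62727
w12 right 75.63459
w12 edge 75.81862
line u 173.78506109934003 ends [174.52397606 173.09708706] [-470.0732826  -564.13635786] edge u 174.8813515626353 [-433.0470843  -464.72410079]
w11 all 75.58558
w11 left 75.56094
w11 right 75.58923
w11 edge 76.05249
line u 160.7201569721513 ends [161.57161403 160.09410939] [-470.32928209 -563.2297297 ] edge u 174.44684844894246 [-432.8902617  -464.42462243]
```

With the subpixel fit, the skew between line and edge is at most about 0.3°, and the line meets the edge within about 0.5 mm. I'll hold briefly, check that it stays steady, and hand in.

>>> arm_command --motion "0 0 0 0 0 0; 0 0 0 0 0 0; 0 0 0 0 0 0; 0 0 0 0 0 0; 0 0 0 0 0 0"

```text
clock: 16.1
eef_pos: [528.4, -13.8, 85.7]
tcp_rot: [-0.0, 0.794, 0.609, -0.001]
force: [-5.1, -2.1, 6.0]
opening: 0.111
```

```bash
python3 look.py 13; python3 - <<'E'
from bench import *
import numpy as np,cv2
a=np.load("w12.npz")["image"].astype(int);b=np.load("w13.npz")["image"].astype(int);print(np.abs(a-b).mean())
d=np.load("t13.npz")["image"];cv2.imwrite("pics/t13f.png",d[:,:,::-1])
E
```

```text
[528.40988708 -13.76679422  85.73167776] 9.782958425026951 16.1 [-5.12571425 -2.12446936  6.04698828] [-0.40811912  0.6971727   0.14919372]
1.2234056260850694
```

View pics/t13f.png

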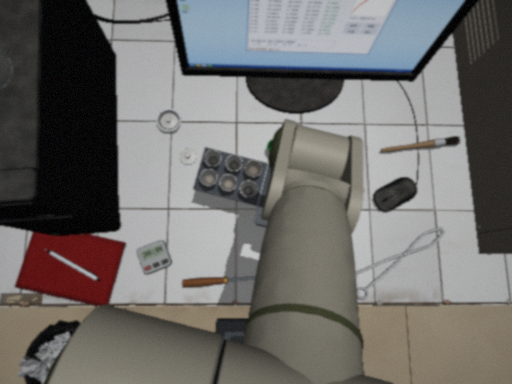

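View pics/w13.png

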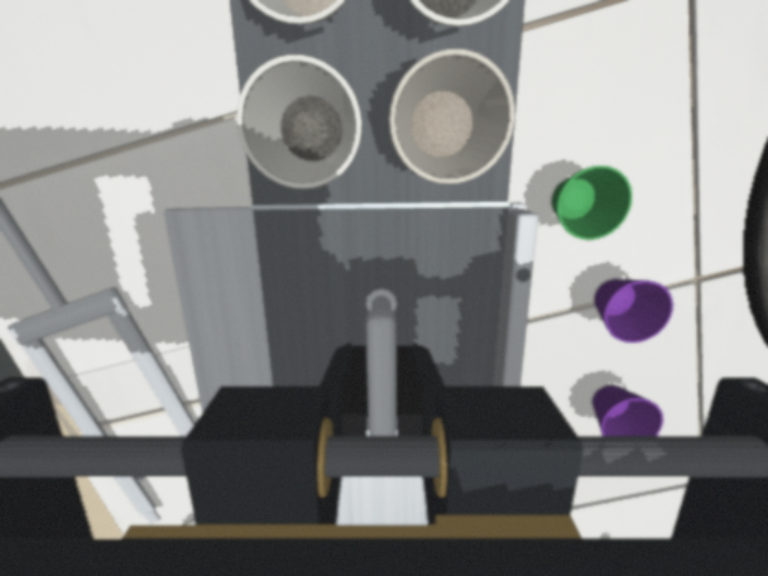

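The scored line (row ~206) runs on straight from the stand's edge (row ~208). All six crucibles stand on the front part in the top view, and the lid at (188,156) and timer at (154,257) have not moved. I'll hand in now.

```bash
python3 -c "
from bench import *
print(close_job())"
```

```text
the job is handed in; nothing more can be done
None
```

The plate is flush on the rail, run out until its scored line lies at the stand's outward edge, and I handed the job in still gripping the bar. I pinched the grip bar, turned the plate square, and pressed it against the rail. Then I slid it about 116 mm outward along the rail without lifting it. The clock stood at about 16 s.

**Last checks:**
- **Line and edge:** they coincide within about 0.5 mm in the final wrist view.
- **Skew:** my hand-picked points suggested the line was about 1° off square to the edge. The subpixel fit gave 0.2° in the last wrist view, and up to about 0.5° in the one before. The force reading (about 4–5 N push, with its centre inside the rail contact) also fits a flush plate.
- **Level and resting:** the tool height stayed at 85.7 mm throughout, with a 6 N upward reaction on the tool, so the plate is pressed lightly onto the stand.
- **Crucibles and bystanders:** all six crucibles stand ahead of the line, and the lid and timer show no movement.

None of the final checks failed. The first rail contact was at the rear corner only, with a gap at the front, and I corrected that by turning the tool about 2.5° more before sliding.

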